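# Feed the half-lap piece through the parts-box flap

### The job

On the feed board of the parts box, push the half-lap piece (the long stepped piece of wood, not the round disc) along its lane with the fingertips, so that it opens the hanging flap at the end of that lane, and slide it on until it lies completely inside the box, its tail end past the flap too; then draw the fingers back out so that the flap hangs shut behind it. Slide it steadily rather than knocking it in, do not pick it up, and leave the other flap, the disc in the other lane and the things around alone.

Things in the scene. Friction and masses are not known exactly. Their poses are not given: they have to be found in the camera images.
- feed: Fixed plywood parts box with feed board, bolted to the bench. Origin on the bench top (board underside), straight below the hinge rod, midway between the lanes. x: along the lanes into the box, y: left, z: up. Board x = -210 to 170 mm, 200 mm wide, 12 mm thick. Two lanes centred on y = +50 and -50 mm, each 62 mm wide, near end open; from x = -210 to -6 mm open above, then the box.
- lane_left (a point): Point on the lane floor (top of the board, 12 mm above the bench) at the middle of the left lane (feed y = +50 mm), at its near open end, feed x = -210 mm. The rails beside the open lanes stand 18 mm above the lane floor; the middle rail is 38 mm wide, the outer ones 12 mm.
- lane_right (a point): The same for the right lane (feed y = -50 mm).
- hinge_rod (a point): Middle of the steel hinge rod, 8 mm thick, that crosses both doorways along feed y at feed x = 0, its centre 66 mm above the lane floor: 62 mm of free height under it.
- cover (a point): Middle of the top of the slatted wooden cover, 88 mm above the bench: four slats across the box, 26 mm wide, 4 mm thick, with 20 mm gaps, from feed x = 6 to 170 mm. The box walls are 72 mm high above the lane floor; inside, each lane has 158 mm of free length from the flap plane (x = 0) to the end wall.
- flap_left (a joint): Hinge of the left lane's flap, rad: 0 = hanging shut (cannot swing outward), grows as the lower edge swings into the box (+x), up to 1.45. Loose wooden board 58 mm wide, 6 mm thick, 50 g, hung on the rod; lower edge 47 mm below the rod axis, 19 mm over the lane floor. A push of under 1 N at the lower edge opens it; left free it falls shut at once by its own weight.
- flap_right (a joint): The same for the flap of the right lane (feed y = -50 mm).
- flap_left_edge (a point): Middle of the lower edge of the left flap.
- flap_right_edge (a point): Middle of the lower edge of the right flap.
- halflap: Loose half-lap piece of plain wood, lying flat along one of the two lanes (either one) in front of the flap: 90 mm long, 46 mm wide, about 80 g. Its thick end, towards the flap, is 28 mm high over 54 mm of length; its thin tongue, towards the robot, is 16 mm high over 36 mm and passes under a shut flap. Flat ends. Origin: centre of the underside at mid-length; x towards the thick end, z up.
- disc: Loose round disc of the same wood, 48 mm across, 28 mm high, about 50 g, standing flat in the lane that the half-lap piece is not in. Origin: centre of its underside.
- glue: White glue bottle, 48 mm across, 120 mm high, standing on the bench to the left of the box. Origin: centre of its underside.
- screwdriver: Screwdriver lying on the bench to the right of the box, handle towards the robot. Origin: underside at about the middle of its length.
- offcut: Wooden offcut 60 x 40 x 22 mm lying on the slatted cover of the box. Origin: centre of its underside.
- mallet: Hammer with a wooden handle, lying on the bench well to the left.
- tin: Metal tin, 70 mm across, 90 mm high, on the bench well to the right.
- mug: White mug, 80 mm across, 90 mm high, on the bench well to the left.
Things that resemble listed ones, but are neither listed nor needed, are in the scene too. What is shaped like the halflap but pink or turquoise is not meant.

How it is judged:
By the outcome, as a careful person would: the job done as asked, in the order asked, and still so for the second after the job is handed in, with the robot touching nothing.
It also fails if it takes over 40 s, if anything falls off the work surface, if the arm or the gripper's body presses on something with over 40 N, if the wrist force passes 120 N, or if a joint passes its speed limit or range.

### The arm

A 6-joint arm with a two-finger parallel gripper is mounted at the origin on the work surface. World frame = base frame: x ahead of the robot, y to its left, z up, the work surface at z = 0. Lengths are in mm, angles in degrees, forces in N, time in s.
With the tool pointing down it reaches from about 350 to 850 mm from the base axis. Payload 8.1 kg.
Tool frame: the origin (TCP) lies midway between the tips of the shut fingers; the grasp point (between the pads) lies 19 mm behind it; z points along the fingers, y is the line along which they close (so a half turn about z gives the same grasp; the last joint's range is limited). The gripper opens to 85 mm and grips with 20 to 120 N. Pads are 22 mm wide; open, the fingers measure 114 mm over their backs; the gripper's body (76 mm by 85 mm) begins 54 mm behind the grasp point. The pads swing forward as they close: fully open they stand 13 mm farther back than shut.
Start: joints at [63.976, 7.471, 85.268, -0, 87.261, -4.893], TCP at [216.277, 559.669, 231.292] pointing down, gripper open.
Joint ranges: [-169.43, 169.43], [-51.17, 129.36], [1.28, 143.12], [-76.62, 256.62], [0, 156.53], [-152.29, 152.29]. Speed limits (degrees/s): [136.94, 136.94, 159.86, 180, 180, 180].

### API

Orientations are given as [roll, pitch, yaw] about the fixed x, y, z axes, in that order (R = Rz(yaw) Ry(pitch) Rx(roll)).
In Python, from bench import r, optics, workorder gives the robot as it stands.
- The arm moves only by the tool handwheel, called as name([rows], argument=value, ...), one row to a line, values as JSON. Schema: {"type":"object","properties":{"rows":{"type":"array","items":{"type":"object","properties":{"wx":{"type":"number"},"wy":{"type":"number"},"wz":{"type":"number"},"tx":{"type":"number"},"ty":{"type":"number"},"tz":{"type":"number"},"jaw":{"type":"number"}},"additionalProperties":false,"required":["jaw"]},"minItems":1,"maxItems":8},"grip_force":{"type":"number"},"only":{"type":"string"},"quiet":{"type":"boolean"},"lines":{"type":"string"}},"required":["rows"],"additionalProperties":false}. rows is a list of rows, 1 to 8 of them, each an object with the fields wx, wy, wz (a rotation vector in shares of 120 degrees (1.0 is 120 degrees)), tx, ty, tz (the shift in shares of 600 mm (1.0 is 600 mm)), jaw (the finger opening in mm); a field left out counts as zero (the opening has to be given); each row is the pose to reach, as a shift and turn from the pose commanded when the call began, along the tool's axes at that moment; what a row does not reach only later rows make up. A row lasts 1/8 s, in which the tool goes at most 62.5 mm and 10.7 degrees, less where a joint would pass 70% of its speed; a pose out of reach is approached as far as the arm can. The fingers move at their own pace and stop on an object; grip_force is the grip in N (left out, the last holds). Time passes only in rows, so rows that do not move let the fingers close. The tool returns the time, the measured TCP pose, the force, the opening and the grip force at its end. only (a regular expression) keeps the lines of the reply that match it, lines (a string "A,B") keeps lines A to B, and quiet returns only ok. No shift or turn number may pass 1 either way. Input that does not fit is refused with a message, and nothing moves.
- r.sense(): the state, without advancing time (a new reading comes with each control period).
- optics.snapshot(name): name is "scene" or "top" or "wrist"; returns a dict with "pixels" (420x560x3 uint8, blue, green, red), "fx", "fy", "cx", "cy" (pixels), "D" ([k1, k2, p1, p2, k3] as OpenCV has them; the pictures are not rectified), "pose" (4x4, takes a point from camera to world coordinates). Camera axes: x right, y up, looking along -z (the intrinsics and any distortion apply to the point x, -y, -z); pixel columns grow to the right and rows downward; lengths in mm; the calibration is good to about 2 mm. A picture is of the moment at which its call begins. There is no depth.
- workorder.hand_in(): hands the job in; it is judged then, once.
The state is a dict: "time": time; "joint_pos": joint angles; "qd": joint speeds; "joint_efforts": joint torques, N m; "tool_pos": TCP position; "tcp_rot": TCP orientation; "ft_force": force on the tool from outside, world axes, zero at the start; "wrist_torque": the same for the moment, N m; "finger_gap": finger opening in mm; "grip_force": force on a finger pad.
Only numpy, scipy, OpenCV 4.12 (cv2) and the standard library are available. Lean on these libraries where they do the work, as an engineer would, in place of code of your own. Each camera call takes 0.05 s, during which the arm holds its last target. There are 200 camera calls.

## Working session

There is one attempt and no reset: what is moved stays moved. The work goes in short steps, Python scripts to look and compute and a tool call to move; the robot and the scene stay as the last step left them, time stands still between calls to the robot, and variables do not carry over. Pictures are saved under pics/ and viewed, at most 10 in all, crops included, and the job is handed in when it is done.

```bash
mkdir -p pics; ls
```

Run:
```python
from bench import r, optics
import cv2
for n in ("scene","top"):
    s=optics.snapshot(n); cv2.imwrite(f"pics/{n}0.png",s["pixels"])
    print(n,s["fx"],s["fy"],s["cx"],s["cy"],s["D"]); print(s["pose"])
print(r.sense())
```

```text
pics
scene 433.764027774495 433.764027774495 285.6458577084038 208.0738956037235 [0.04800048 0.         0.         0.         0.        ]
[[-6.58878369e-01 -6.34309778e-01  4.04388924e-01  9.97266686e+02]
 [ 7.52242013e-01 -5.53175347e-01  3.57951098e-01  4.29182588e+02]
 [-3.35389807e-03  5.40044573e-01  8.41629735e-01  1.10178667e+03]
 [ 0.00000000e+00  0.00000000e+00  0.00000000e+00  1.00000000e+00]]
top 514.3390615139282 514.3390615139282 271.6906055231471 214.71372115383855 [-0.0314659  0.         0.         0.         0.       ]
[[-2.43764013e-03  9.87675475e-01 -1.56496690e-01  2.67759109e+02]
 [-9.99992160e-01 -2.89593536e-03 -2.70052555e-03  8.48018496e+00]
 [-3.12044715e-03  1.56488881e-01  9.87674791e-01  1.82051348e+03]
 [ 0.00000000e+00  0.00000000e+00  0.00000000e+00  1.00000000e+00]]
{'time': 0.1, 'joint_pos': array([ 6.39754729e+01,  7.51249437e+00,  8.53234736e+01, -4.13813499e-05,
        8.72611013e+01, -4.89327949e+00]), 'qd': array([-0.04901865, -0.09103408, -0.16675763, -0.02448135, -0.02946148,
        0.07396146]), 'joint_efforts': array([ 2.24455757e-04, -5.70950282e+01, -5.01943910e+01, -3.04312307e-04,
        8.14881729e-03,  7.31607270e-05]), 'tool_pos': array([216.06637001, 559.21381663, 230.32730541]), 'tcp_rot': array([-1.79903281e+02, -8.23882979e-03,  1.58868747e+02]), 'ft_force': array([ 0.29105473,  0.18741081, -0.07675372]), 'wrist_torque': array([-0.03188683, -0.06377864, -0.01441015]), 'grip_force': 0.0, 'finger_gap': 85.20614529240538}
```

View pics/scene0.png

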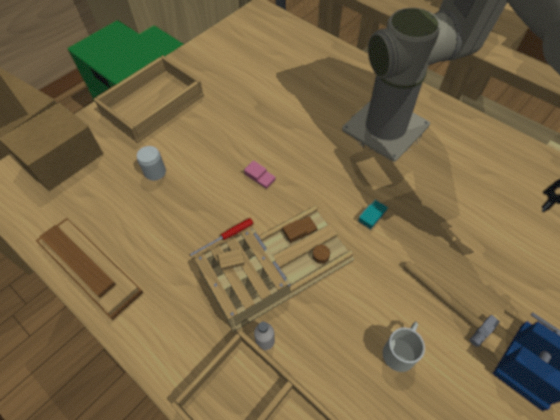

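View pics/top0.png

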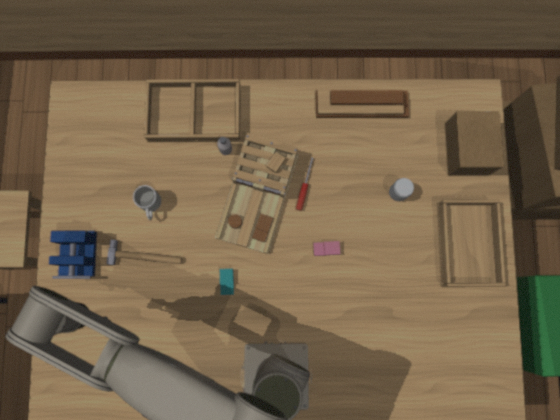

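The scene picture shows three candidates shaped like the half-lap: pink at scene (260,174), turquoise at (373,214), and brown wood in the right lane at (300,229), which is (264,226) in the top picture. The brown one fits, because it is plain wood and lies on the feed board. The disc at (321,254) is in the left lane. I'll confirm this in one enlarged crop of each view.

Run:
```python
import cv2
a=cv2.imread("pics/scene0.png")[190:330,185:365]; cv2.imwrite("pics/sc.png",cv2.resize(a,None,fx=4.2,fy=4.2,interpolation=cv2.INTER_CUBIC))
a=cv2.imread("pics/top0.png")[135:260,205:325]; cv2.imwrite("pics/tc.png",cv2.resize(a,None,fx=4.8,fy=4.8,interpolation=cv2.INTER_CUBIC))
```

```text
(no output)
```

View pics/sc.png

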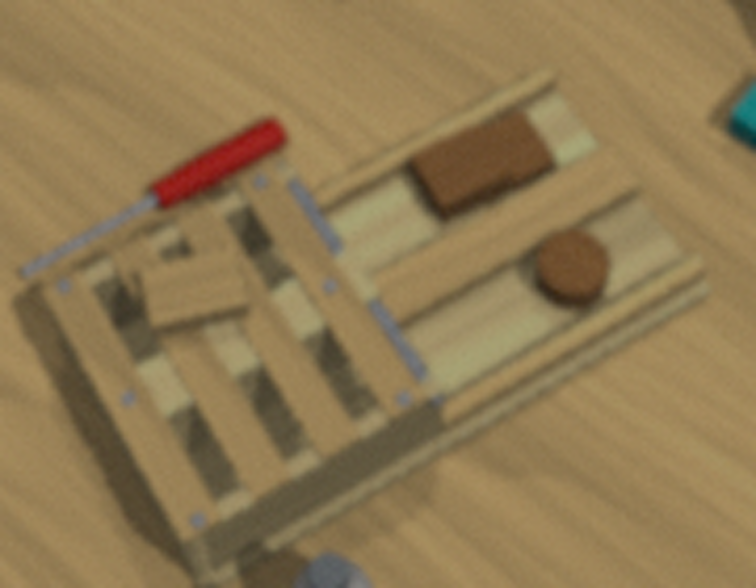

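View pics/tc.png

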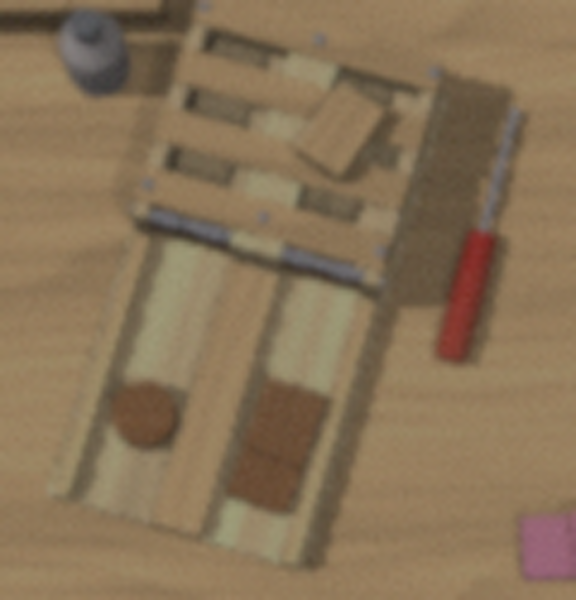

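The crops confirm it. The brown stepped half-lap is in the right lane, with its thick end towards the flap (tc (300,388)) and its tongue towards the robot (tc (262,505)). The disc is in the left lane at tc (145,413). Next I'll fit the poses from these pixels.

Create h.py:
```python
import numpy as np, cv2
from scipy.optimize import least_squares
def proj(s,P):
    T=np.linalg.inv(s["pose"]); c=np.atleast_2d(P)@T[:3,:3].T+T[:3,3]; c=c*[1,-1,-1]
    K=np.array([[s["fx"],0,s["cx"]],[0,s["fy"],s["cy"]],[0,0,1.]])
    return cv2.projectPoints(c.reshape(-1,1,3),np.zeros(3),np.zeros(3),K,np.array(s["D"],float))[0].reshape(-1,2)
def place(p,P):
    c,s=np.cos(p[2]),np.sin(p[2]); P=np.atleast_2d(np.array(P,float))
    return np.c_[p[0]+c*P[:,0]-s*P[:,1],p[1]+s*P[:,0]+c*P[:,1],P[:,2]]
def unc(p,k,u0,v0): return (np.array(p,float)+.5)/k-.5+[u0,v0]
```

Run:
```python
from h import *; from bench import optics
S={n:optics.snapshot(n) for n in("scene","top")}
U={"scene":(4.2,185,190),"top":(4.8,205,135)}
feed={"scene":[(-210,-93,30,548,72),(-210,-19,30,612,150),(-210,19,30,640,185),(0,-81,78,293,183),(0,-19,78,337,248),(0,19,78,373,303),(0,81,78,425,377),(-210,100,0,705,293)],
"top":[(-210,-19,30,200,535),(-210,19,30,158,522),(0,81,78,148,215),(0,19,78,228,237),(0,-19,78,283,253),(0,-81,78,365,277),(-210,100,12,50,492),(-210,-93,30,303,563)]}
half={"scene":[(45,23,40,440,207),(45,-23,40,413,163),(-45,-23,28,530,115),(-45,23,28,553,158)],
"top":[(45,23,40,272,380),(45,-23,40,328,395),(-45,23,28,228,497),(-45,-23,28,293,512),(9,23,40,244,450),(9,-23,40,307,468)]}
disc={"scene":[(0,0,40,572,262)],"top":[(0,0,40,146,412)]}
def fit(F,p0,off):
    def f(p):
        q=list(p[:2])+[p[2] if off is None else off]
        return np.concatenate([(proj(S[n],place(q,[a[:3] for a in F[n]]))-unc([a[3:] for a in F[n]],*U[n])).ravel() for n in S])
    r=least_squares(f,p0,loss="soft_l1"); return r.x,f(r.x).reshape(-1,2)
pf,e=fit(feed,[700,0,0.],None); print("feed",pf[:2],np.degrees(pf[2])); print(e.round(1).tolist())
ph,e=fit(half,[560,0,0.],None); print("half",ph[:2],np.degrees(ph[2])); print(e.round(1).tolist())
pd,_=fit(disc,[560,50,0.],0.)
R=np.array([[np.cos(pf[2]),np.sin(pf[2])],[-np.sin(pf[2]),np.cos(pf[2])]])
print("half in feed",R@(ph[:2]-pf[:2]),"disc in feed",R@(pd[:2]-pf[:2]))
print("lane_right start",place(pf,[[-210,-50,12],[-260,-50,12],[0,-50,12]]))
```

```text
feed [688.99871222   6.93700748] -24.16529635036154
[[-15.4, 2.9], [-19.3, 4.3], [-20.0, 6.6], [-22.1, -2.3], [-24.3, 0.8], [-27.5, -0.5], [-30.8, 2.2], [-22.8, 9.6], [7.7, -13.9], [6.6, -15.5], [16.7, -15.1], [16.3, -12.7], [14.8, -11.7], [14.1, -9.6], [8.7, -17.8], [5.5, -11.2]]
half [504.97489374  47.3662494 ] 340.6586678898868
[[0.9, -0.1], [-0.8, -2.1], [-1.6, -1.7], [1.3, -0.1], [-1.2, -0.5], [-0.5, 0.7], [-0.5, -0.4], [-1.7, 0.8], [1.2, -5.5], [0.5, -4.9]]
half in feed [-184.44802545  -38.44756533] disc in feed [-200.18069152   59.237435  ]
lane_right start [[476.93285789  47.28639939  12.        ]
 [431.31444608  67.75492409  12.        ]
 [668.53018752 -38.68140434  12.        ]]
```

Create fit.py:
```python
from h import *; from bench import optics,r
S={n:optics.snapshot(n) for n in("scene","top")}
U={"scene":(4.2,185,190),"top":(4.8,205,135)}
feed={"scene":[(-210,-93,30,548,72),(-210,-19,30,612,150),(-210,19,30,640,185),(0,-81,78,293,183),(0,-19,78,337,248),(0,19,78,373,303),(0,81,78,425,377),(-210,100,0,705,293)],
"top":[(-210,-19,30,200,535),(-210,19,30,158,522),(0,81,78,148,215),(0,19,78,228,237),(0,-19,78,283,253),(0,-81,78,365,277),(-210,100,12,50,492),(-210,-93,30,303,563)]}
half={"scene":[(45,23,40,440,207),(45,-23,40,413,163),(-45,-23,28,530,115),(-45,23,28,553,158)],
"top":[(45,23,40,272,380),(45,-23,40,328,395),(-45,23,28,228,497),(-45,-23,28,293,512),(-9,23,40,244,450),(-9,-23,40,307,468)]}
disc={"scene":[(0,0,40,572,262)],"top":[(0,0,40,146,412)]}
def fit(F,p0,off=None,ns=("scene","top")):
    def f(p):
        q=list(p[:2])+[p[2] if off is None else off]
        return np.concatenate([(proj(S[n],place(q,[a[:3] for a in F[n]]))-unc([a[3:] for a in F[n]],*U[n])).ravel() for n in ns])
    r=least_squares(f,p0); return r.x,f(r.x).reshape(-1,2)
for ns in (("scene","top"),("scene",),("top",)):
    pf,e=fit(feed,[600,0,-.3],ns=ns); print("feed",pf[:2],np.degrees(pf[2])); print(e.round(1).tolist())
    ph,e=fit(half,[500,40,-.3],ns=ns); print("half",ph[:2],np.degrees(ph[2])); print(e.round(1).tolist())
    pd,_=fit(disc,[560,50,0.],0.,ns)
    R=np.array([[np.cos(pf[2]),np.sin(pf[2])],[-np.sin(pf[2]),np.cos(pf[2])]])
    print("half in feed",R@(ph[:2]-pf[:2]),"disc in feed",R@(pd[:2]-pf[:2]))
```

```bash
python3 fit.py
```

```text
feed [645.81870571  59.39198911] -16.87514911229982
[[-0.2, -1.7], [-1.0, -1.9], [0.0, -0.4], [-0.5, -0.1], [0.6, 1.8], [-0.5, -0.2], [-0.3, 1.1], [0.5, 0.6], [0.1, 0.4], [-1.6, 0.0], [0.5, -0.3], [0.9, 0.1], [-0.0, -0.1], [0.1, -0.1], [-0.5, 0.2], [-1.1, 0.7]]
half [505.8507707  46.5946711] -19.004726052954137
[[0.5, -0.0], [-1.2, -1.9], [-2.1, -1.7], [0.9, -0.1], [-1.1, -0.7], [-0.3, 0.3], [-0.2, -0.6], [-1.4, 0.5], [-0.3, -0.8], [-1.0, -0.4]]
half in feed [-130.22595977  -52.87715555] disc in feed [-134.48426787   46.49327959]
feed [645.2324731   58.85130268] -17.469839747728667
[[0.4, -1.5], [-0.6, -1.6], [0.4, -0.1], [-0.3, -0.5], [0.7, 1.5], [-0.6, -0.4], [-0.6, 1.0], [0.6, 1.1]]
half [507.36894639  49.5290137 ] -20.338567239342513
[[0.6, 0.8], [-0.8, -1.3], [-1.3, -0.7], [1.4, 1.2]]
half in feed [-128.70600067  -50.27944373] disc in feed [-134.29371989   46.69791867]
feed [646.73921202  60.14472444] -16.036251175120576
[[0.7, 0.3], [-1.0, 0.1], [0.2, -0.2], [0.7, -0.0], [-0.2, -0.4], [-0.1, -0.6], [-0.0, 0.6], [-0.4, 0.3]]
half [504.92401804  44.16215563] -17.823653464125094
[[-0.7, -0.4], [0.1, 0.4], [0.7, -0.1], [-0.4, 0.8], [0.4, -0.4], [-0.2, -0.2]]
half in feed [-131.88164193  -54.53644902] disc in feed [-134.76463918   46.17119485]
```

Create go.py:
```python
# usage: go.py feedx feedy z a  (a = downward slope of the fingers from horizontal, deg) -> shift and turn in tool axes
import sys, numpy as np
from scipy.spatial.transform import Rotation as Ro
from bench import r
F=np.array([646,59.5]); Y=-16.9; A=Ro.from_euler("z",Y,degrees=True).as_matrix()
s=r.sense(); R=Ro.from_euler("xyz",s["tcp_rot"],degrees=True); p=s["tool_pos"]
f=A.T@(p-[*F,0]); zf=A.T@R.as_matrix()[:,2]
print("now t%.2f feed"%s["time"],f.round(1),"slope %.1f head %.1f"%(np.degrees(np.arcsin(-zf[2])),np.degrees(np.arctan2(zf[1],zf[0]))),"F",(A.T@s["ft_force"]).round(1),"j",s["joint_pos"].round(0),"gap",round(s["finger_gap"],1))
if len(sys.argv)>4:
    x,y,z,a=map(float,sys.argv[1:5])
    T=Ro.from_euler("z",Y,degrees=True)*Ro.from_euler("xyz",[180,0,180],degrees=True)*Ro.from_euler("y",-(90-a),degrees=True)
    w=A@[x,y,z]+[*F,0]
    print("turn",np.degrees((R.inv()*T).as_rotvec()).round(2),"shift",(R.as_matrix().T@(w-p)).round(1), "world",w.round(0))
    print("step per feed-x mm in tool axes",(R.as_matrix().T@A[:,0]).round(3), "turned",(T.as_matrix().T@A[:,0]).round(3))
```

```bash
python3 go.py -225 -50 140 90; python3 go.py -225 -50 140 40
```

```text
now t0.30 feed [-556.6  353.5  230.9] slope 90.0 head -98.8 F [-0.4  0.   1. ] j [64.  7. 85. -0. 87. -5.] gap 85.0
turn [-0.04 -0.   -4.23] shift [-360.5 -377.8   91.2] world [416.  77. 140.]
step per feed-x mm in tool axes [-0.997  0.074 -0.   ] turned [-1.  0.  0.]
now t0.30 feed [-556.6  353.5  230.9] slope 90.0 head -98.8 F [-0.4  0.   1. ] j [64.  7. 85. -0. 87. -5.] gap 85.0
turn [ -1.88 -49.98  -3.94] shift [-360.5 -377.8   91.2] world [416.  77. 140.]
step per feed-x mm in tool axes [-0.997  0.074 -0.   ] turned [-0.643  0.     0.766]
```

The manual's scale: shifts go in shares of 600 mm and turns go in shares of 120 degrees. Converting my numbers, -335 mm is -0.5583, -320 mm is -0.5333, -4 degrees is -0.0333.

handwheel([
  {"tx":-0.0667,"ty":-0.07,"tz":0.0083,"jaw":60},
  {"wz":-0.0083,"tx":-0.1333,"ty":-0.14,"tz":0.0167,"jaw":40},
  {"wz":-0.0167,"tx":-0.2,"ty":-0.21,"tz":0.025,"jaw":20},
  {"wz":-0.025,"tx":-0.2667,"ty":-0.28,"tz":0.0333,"jaw":12},
  {"wz":-0.0333,"tx":-0.3333,"ty":-0.35,"tz":0.0417,"jaw":12},
  {"wz":-0.0333,"tx":-0.4,"ty":-0.42,"tz":0.05,"jaw":12},
  {"wz":-0.0333,"tx":-0.4667,"ty":-0.4883,"tz":0.0667,"jaw":12},
  {"wz":-0.0333,"tx":-0.5333,"ty":-0.5583,"tz":0.0833,"jaw":12},
], grip_force=20)

```text
time: 1.3
tool_pos: [394.6, 130.2, 181.4]
tcp_rot: [180.0, 0.1, 162.9]
ft_force: [1.1, 0.3, 0.1]
finger_gap: 12.1
grip_force: 0.0
```

```bash
python3 go.py -225 -50 120 40
```

```text
now t1.30 feed [-261.1   -5.5  181.4] slope 89.9 head 30.0 F [1.  0.6 0.1] j [ 11. -21. 117.   0.  84. -62.] gap 12.1
turn [ -0.05 -49.93  -0.22] shift [-36.2 -44.4  61.4] world [416.  77. 120.]
step per feed-x mm in tool axes [-1.     0.004  0.001] turned [-0.643  0.     0.766]
```

To row units: 61 mm is 0.1017, 53 mm is 0.0883, -50 degrees is -0.4167.

handwheel([
  {"wy":-0.0667,"tx":-0.0167,"ty":-0.02,"tz":0.0083,"jaw":12},
  {"wy":-0.1333,"tx":-0.0333,"ty":-0.0417,"tz":0.025,"jaw":12},
  {"wy":-0.2,"tx":-0.0467,"ty":-0.0583,"tz":0.0417,"jaw":12},
  {"wy":-0.2667,"tx":-0.06,"ty":-0.0733,"tz":0.0583,"jaw":12},
  {"wy":-0.3333,"tx":-0.06,"ty":-0.0733,"tz":0.075,"jaw":12},
  {"wy":-0.4167,"tx":-0.06,"ty":-0.0733,"tz":0.0883,"jaw":12},
  {"wy":-0.4167,"tx":-0.06,"ty":-0.0733,"tz":0.1017,"jaw":12},
])

```text
time: 2.17
tool_pos: [457.9, 127.5, 132.0]
tcp_rot: [-177.0, 48.8, 162.8]
ft_force: [0.9, -0.2, 0.2]
finger_gap: 12.0
grip_force: 0.0
```

```bash
python3 go.py -205 -50 50 40
```

Run:
```python
from bench import optics; import cv2
p=optics.snapshot("scene")["pixels"][150:330,185:425]; cv2.imwrite("pics/s2.png",cv2.resize(p,None,fx=3.3,fy=3.3,interpolation=cv2.INTER_CUBIC))
```

```text
now t2.17 feed [-199.7   10.3  132. ] slope 41.1 head -4.3 F [0.9 0.1 0.2] j [ 39. -31. 143. -54.  54.  -5.] gap 12.0
turn [-3.24 -1.22 -0.17] shift [ 65.  -57.6  53.4] world [435.  71.  50.]
step per feed-x mm in tool axes [-0.659  0.045  0.751] turned [-0.643  0.     0.766]
```

View pics/s2.png

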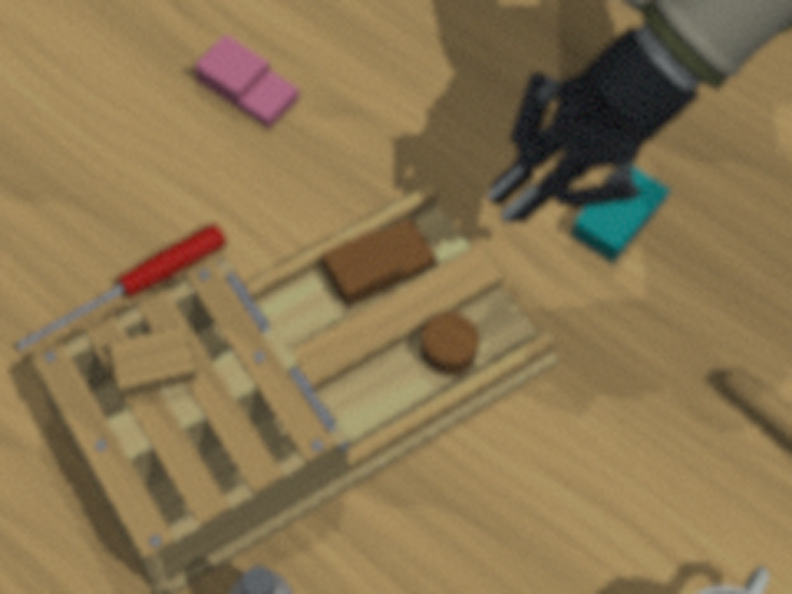

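The picture shows the tips near (505,205), still short of the lane. The elbow is at its limit for this tilt so close to the base. I'll start the push with the tool vertical and tilt it further out.

```bash
python3 go.py -198 -50 90 90
```

```text
now t2.23 feed [-200.5   10.7  129.4] slope 41.2 head -4.3 F [-1.4 -1.  -2.1] j [ 39. -31. 143. -54.  53.  -4.] gap 12.4
turn [-2.97 48.76 -1.57] shift [ 27.8 -59.1  31.3] world [442.  69.  90.]
step per feed-x mm in tool axes [-0.659  0.045  0.751] turned [-1.  0.  0.]
```

To row units: -59 mm is -0.0983, -55 mm is -0.0917, 49 degrees is 0.4083.

handwheel([
  {"wy":0.0667,"tx":0.0033,"ty":-0.0083,"jaw":12},
  {"wx":-0.0083,"wy":0.1333,"tx":0.0067,"ty":-0.025,"jaw":12},
  {"wx":-0.0083,"wy":0.2,"tx":0.0133,"ty":-0.0417,"tz":0.0083,"jaw":12},
  {"wx":-0.0167,"wy":0.2667,"wz":-0.0083,"tx":0.0217,"ty":-0.0583,"tz":0.02,"jaw":12},
  {"wx":-0.0167,"wy":0.3333,"wz":-0.0083,"tx":0.0333,"ty":-0.075,"tz":0.0333,"jaw":12},
  {"wx":-0.025,"wy":0.4083,"wz":-0.0133,"tx":0.045,"ty":-0.0917,"tz":0.045,"jaw":12},
  {"wx":-0.025,"wy":0.4083,"wz":-0.0133,"tx":0.0467,"ty":-0.0983,"tz":0.0517,"jaw":12},
  {"wx":-0.025,"wy":0.4083,"wz":-0.0133,"tx":0.0467,"ty":-0.0983,"tz":0.0517,"jaw":12},
])

```text
time: 3.22
tool_pos: [441.4, 66.9, 91.9]
tcp_rot: [-179.9, -0.4, 163.0]
ft_force: [-0.4, 0.3, -0.0]
finger_gap: 12.4
grip_force: 0.0
```

```bash
python3 go.py -198 -50 26 90
```

```text
now t3.23 feed [-197.9  -52.3   91.9] slope 89.6 head -168.1 F [-0.4  0.2 -0. ] j [  2. -10. 117.   0.  73. -71.] gap 12.4
turn [-0.08 -0.39 -0.13] shift [-0.3  2.4 65.9] world [442.  69.  26.]
step per feed-x mm in tool axes [-1.     0.002 -0.007] turned [-1.  0.  0.]
```

To row units: 62 mm is 0.1033, 56 mm is 0.0933.

handwheel([
  {"ty":0.0017,"tz":0.025,"jaw":12},
  {"ty":0.0033,"tz":0.05,"jaw":12},
  {"ty":0.0033,"tz":0.075,"jaw":12},
  {"ty":0.0033,"tz":0.0933,"jaw":12},
  {"ty":0.0033,"tz":0.1033,"jaw":12},
])

```text
time: 3.85
tool_pos: [441.1, 69.3, 29.0]
tcp_rot: [-179.9, -0.5, 163.0]
ft_force: [-0.9, 0.9, -0.2]
finger_gap: 11.9
grip_force: 0.0
```

```bash
python3 go.py
```

Run:
```python
from bench import optics; import cv2, numpy as np
a=optics.snapshot("scene")["pixels"][180:300,250:390]
b=optics.snapshot("top")["pixels"][170:270,205:325]
f=lambda p,w,h:cv2.resize(p,(w,h),interpolation=cv2.INTER_CUBIC)
cv2.imwrite("pics/d.png",np.hstack([f(a,420,360),f(b,380,360)]))
```

```text
now t3.85 feed [-198.9  -50.2   29. ] slope 89.5 head -168.5 F [-1.1  0.6 -0.2] j [  2.  -4. 120.   0.  65. -71.] gap 11.9
```

View pics/d.png

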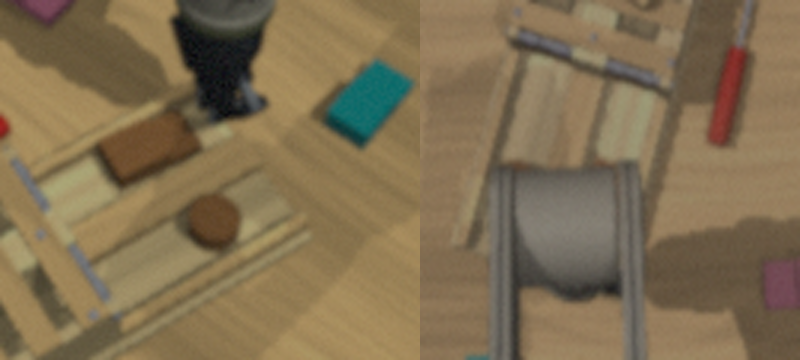

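The left half shows the fingers in the right lane just behind the tongue (about (225,115)), clear of the rails. I'll lower the tips and start the push.

To row units: -30 mm is -0.05, -24 mm is -0.04.

handwheel([
  {"tz":0.01,"jaw":12},
  {"tz":0.0175,"jaw":12},
  {"tx":-0.005,"tz":0.0175,"jaw":12},
  {"tx":-0.0133,"tz":0.0175,"jaw":12},
  {"tx":-0.0217,"tz":0.0175,"jaw":12},
  {"tx":-0.03,"tz":0.0175,"jaw":12},
  {"tx":-0.04,"tz":0.0175,"jaw":12},
  {"tx":-0.05,"tz":0.0175,"jaw":12},
])

```text
time: 4.95
tool_pos: [470.7, 60.4, 19.4]
tcp_rot: [-179.9, -0.5, 163.0]
ft_force: [-0.9, 0.9, 0.4]
finger_gap: 11.9
grip_force: 0.5
```

```bash
python3 go.py -60 -50 25 40
```

```text
now t4.95 feed [-167.9  -50.1   19.4] slope 89.5 head -170.4 F [-1.1  0.6  0.4] j [  1.   1. 115.   0.  64. -72.] gap 11.9
turn [-1.100e-01 -5.047e+01 -4.000e-02] shift [-107.9    0.3   -6.5] world [574.  29.  25.]
step per feed-x mm in tool axes [-1.     0.001 -0.008] turned [-0.643  0.     0.766]
```

To row units: -48 mm is -0.08, -42 mm is -0.07.

handwheel([
  {"tx":-0.01,"jaw":12},
  {"tx":-0.02,"jaw":12},
  {"tx":-0.03,"jaw":12},
  {"tx":-0.04,"jaw":12},
  {"tx":-0.05,"jaw":12},
  {"tx":-0.06,"jaw":12},
  {"tx":-0.07,"jaw":12},
  {"tx":-0.08,"jaw":12},
])

```text
time: 5.95
tool_pos: [516.6, 46.3, 19.0]
tcp_rot: [-179.9, -0.5, 163.0]
ft_force: [-0.3, 0.6, 0.9]
finger_gap: 11.8
grip_force: 0.4
```

```bash
python3 go.py -60 -50 25 40
```

```text
now t5.95 feed [-120.   -50.2   19. ] slope 89.5 head -169.8 F [-0.5  0.5  0.9] j [ -1.   8. 108.   0.  64. -74.] gap 11.8
turn [-1.100e-01 -5.047e+01 -3.000e-02] shift [-59.9   0.3  -6.5] world [574.  29.  25.]
step per feed-x mm in tool axes [-1.     0.001 -0.008] turned [-0.643  0.     0.766]
```

To row units: -48 mm is -0.08, -42 mm is -0.07, -50 degrees is -0.4167.

handwheel([
  {"wy":-0.05,"tx":-0.01,"tz":-0.0017,"jaw":12},
  {"wy":-0.1042,"tx":-0.02,"tz":-0.0042,"jaw":12},
  {"wy":-0.1583,"tx":-0.03,"tz":-0.0058,"jaw":12},
  {"wy":-0.2083,"tx":-0.04,"tz":-0.0075,"jaw":12},
  {"wy":-0.2625,"tx":-0.05,"tz":-0.0092,"jaw":12},
  {"wy":-0.3167,"tx":-0.06,"tz":-0.01,"jaw":12},
  {"wy":-0.3667,"tx":-0.07,"tz":-0.0108,"jaw":12},
  {"wy":-0.4167,"tx":-0.08,"tz":-0.0117,"jaw":12},
])

```text
time: 6.95
tool_pos: [557.9, 30.0, 32.3]
tcp_rot: [-179.3, 46.4, 163.1]
ft_force: [1.0, -1.9, 0.6]
finger_gap: 12.1
grip_force: 0.0
```

```bash
python3 go.py -24 -50 25 40
```

Run:
```python
from bench import optics; import cv2, numpy as np
a=optics.snapshot("scene")["pixels"][180:320,200:380]
cv2.imwrite("pics/e.png",cv2.resize(a,None,fx=4,fy=4,interpolation=cv2.INTER_CUBIC))
```

```text
now t6.95 feed [-75.7 -53.8  32.3] slope 43.6 head -0.9 F [ 1.5 -1.5  0.6] j [ 11. -11. 140. -69.  22.  -2.] gap 12.1
turn [-0.66 -3.56  0.02] shift [-30.4   4.3  42.5] world [609.  19.  25.]
step per feed-x mm in tool axes [-0.689  0.008  0.725] turned [-0.643  0.     0.766]
```

View pics/e.png

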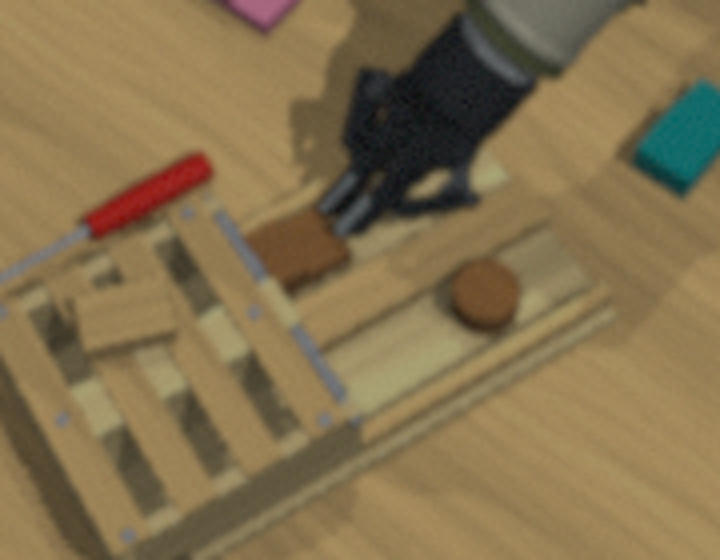

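The picture shows the piece with its front at the right flap and the tips at its tail (335,215). They have drifted up and aside because the wrist is near its range limit at this tilt. I'll back off a little, ease to a slope of about 48° and lower.

```bash
python3 go.py -86 -50 24.5 50
```

```text
now t7.00 feed [-75.8 -54.1  32.4] slope 43.3 head -0.9 F [-0.6 -0.3  0.1] j [ 11. -11. 140. -70.  22.  -1.] gap 12.0
turn [-0.66  6.71 -0.09] shift [12.8  4.1 -2. ] world [549.  37.  24.]
step per feed-x mm in tool axes [-0.686  0.009  0.728] turned [-0.766  0.     0.643]
```

To row units: 12.8 mm is 0.0213, 12 mm is 0.02, 6.7 degrees is 0.0558.

handwheel([
  {"wy":0.0167,"tx":0.0067,"ty":0.0017,"tz":-0.0067,"jaw":12},
  {"wx":-0.0025,"wy":0.0333,"tx":0.0117,"ty":0.0033,"tz":-0.0117,"jaw":12},
  {"wx":-0.005,"wy":0.0558,"tx":0.015,"ty":0.005,"tz":-0.0083,"jaw":12},
  {"wx":-0.005,"wy":0.0558,"tx":0.02,"ty":0.0067,"tz":-0.005,"jaw":12},
  {"wx":-0.005,"wy":0.0558,"tx":0.0213,"ty":0.0068,"tz":-0.0033,"jaw":12},
  {"wx":-0.005,"wy":0.0558,"tx":0.0213,"ty":0.0068,"tz":-0.0033,"jaw":12},
])

```text
time: 7.75
tool_pos: [548.7, 36.6, 23.7]
tcp_rot: [-179.9, 39.6, 163.1]
ft_force: [0.2, -0.2, 0.5]
finger_gap: 12.2
grip_force: 0.0
```

```bash
python3 go.py -66 -50 24.5 46
```

```text
now t7.75 feed [-86.4 -50.2  23.7] slope 50.4 head -0.2 F [ 0.2 -0.1  0.5] j [  9. -11. 137. -45.  24. -27.] gap 12.2
turn [-0.13 -4.42 -0.02] shift [-16.3   0.2  12.4] world [568.  31.  24.]
step per feed-x mm in tool axes [-0.771  0.002  0.637] turned [-0.719  0.     0.695]
```

To row units: -37 mm is -0.0617, -4.6 mm is -0.0077, -4 degrees is -0.0333.

handwheel([
  {"tx":-0.0077,"tz":0.0063,"jaw":12},
  {"tx":-0.0155,"tz":0.0127,"jaw":12},
  {"tx":-0.0232,"tz":0.019,"jaw":12},
  {"wy":-0.0083,"tx":-0.0308,"tz":0.0253,"jaw":12},
  {"wy":-0.0167,"tx":-0.0385,"tz":0.0317,"jaw":12},
  {"wy":-0.025,"tx":-0.0462,"tz":0.0378,"jaw":12},
  {"wy":-0.0333,"tx":-0.0538,"tz":0.0442,"jaw":12},
  {"wy":-0.0333,"tx":-0.0617,"tz":0.0505,"jaw":12},
])

```text
time: 8.75
tool_pos: [595.6, 22.6, 24.9]
tcp_rot: [-179.9, 43.6, 163.1]
ft_force: [-1.8, 0.6, 1.3]
finger_gap: 11.7
grip_force: 1.2
```

```bash
python3 go.py 0 -50 24.5 46
```

```text
now t8.75 feed [-37.5 -49.9  24.9] slope 46.4 head -0.1 F [-1.9  0.   1.3] j [  7.  -4. 133. -60.  19. -13.] gap 11.7
turn [-0.09 -0.35 -0.03] shift [-26.9  -0.   26.2] world [631.  12.  24.]
step per feed-x mm in tool axes [-0.724  0.001  0.69 ] turned [-0.719  0.     0.695]
```

To row units: -24.6 mm is -0.041, 23.5 mm is 0.0392.

handwheel([
  {"tx":-0.0072,"tz":0.0068,"jaw":12},
  {"tx":-0.0145,"tz":0.0138,"jaw":12},
  {"tx":-0.0217,"tz":0.0207,"jaw":12},
  {"tx":-0.029,"tz":0.0277,"jaw":12},
  {"tx":-0.0362,"tz":0.0345,"jaw":12},
  {"tx":-0.041,"tz":0.0392,"jaw":12},
])

```text
time: 9.5
tool_pos: [628.0, 12.6, 24.8]
tcp_rot: [-179.9, 43.6, 163.0]
ft_force: [-2.6, 1.3, 2.6]
finger_gap: 11.8
grip_force: 1.9
```

```bash
python3 go.py 14 -50 24.5 46
```

Run:
```python
from bench import optics; import cv2, numpy as np
a=optics.snapshot("scene")["pixels"][180:300,200:350]
cv2.imwrite("pics/g.png",cv2.resize(a,None,fx=5,fy=5,interpolation=cv2.INTER_CUBIC))
```

```text
now t9.50 feed [ -3.5 -50.1  24.8] slope 46.4 head -0.2 F [-2.9  0.5  2.6] j [  5.   1. 129. -59.  18. -16.] gap 11.8
turn [-0.11 -0.36 -0.06] shift [-12.5   0.2  12.3] world [645.   8.  24.]
step per feed-x mm in tool axes [-0.724  0.002  0.69 ] turned [-0.719  0.     0.695]
```

View pics/g.png

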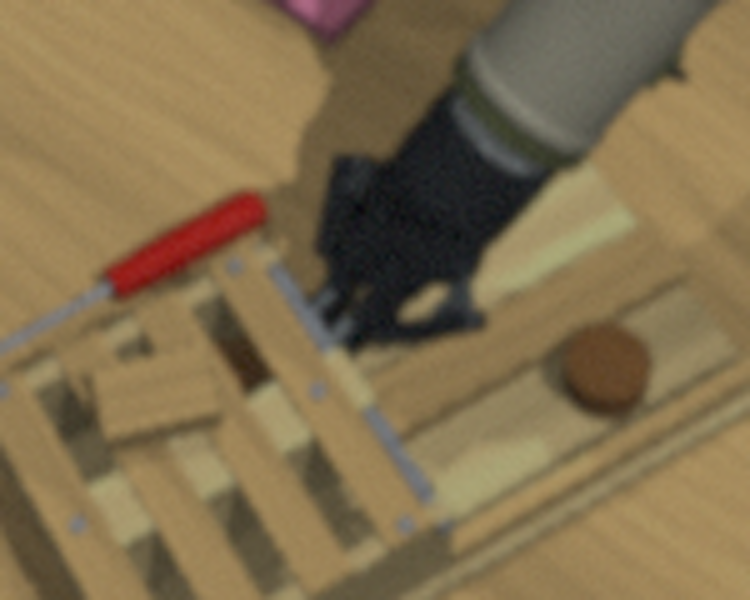

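The picture shows the tips at the right doorway (335,325) and the brown piece under the first cover gap (240,355). The knuckles are still about 28 mm short of the box front, so I can push the last 18 mm or so.

To row units: -14 mm is -0.0233, 9.7 mm is 0.0162.

handwheel([
  {"tx":-0.006,"tz":0.0057,"jaw":12},
  {"tx":-0.012,"tz":0.0115,"jaw":12},
  {"tx":-0.0168,"tz":0.0162,"jaw":12},
  {"tx":-0.0205,"tz":0.0195,"jaw":12},
  {"tx":-0.023,"tz":0.0218,"jaw":12},
  {"tx":-0.0233,"tz":0.0223,"jaw":12},
])

```text
time: 10.3
tool_pos: [646.3, 7.0, 24.8]
tcp_rot: [-179.9, 43.6, 163.0]
ft_force: [-2.5, 0.4, 3.9]
finger_gap: 12.3
grip_force: 2.5
```

```bash
python3 go.py -50 -50 26 46
```

```text
now t10.30 feed [ 15.5 -50.2  24.8] slope 46.4 head -0.2 F [-2.5 -0.3  3.9] j [  4.   3. 126. -58.  17. -17.] gap 12.3
turn [-0.11 -0.36 -0.06] shift [ 46.6   0.1 -46.1] world [584.  26.  26.]
step per feed-x mm in tool axes [-0.724  0.002  0.69 ] turned [-0.719  0.     0.695]
```

To row units: 48 mm is 0.08, -46 mm is -0.0767.

handwheel([
  {"tx":0.0072,"tz":-0.0068,"jaw":12},
  {"tx":0.0145,"tz":-0.0138,"jaw":12},
  {"tx":0.0242,"tz":-0.023,"jaw":12},
  {"tx":0.035,"tz":-0.0333,"jaw":12},
  {"tx":0.0467,"tz":-0.0445,"jaw":12},
  {"tx":0.06,"tz":-0.0573,"jaw":12},
  {"tx":0.0717,"tz":-0.0692,"jaw":12},
  {"tx":0.08,"tz":-0.0767,"jaw":12},
])

```text
time: 11.3
tool_pos: [581.9, 26.7, 24.9]
tcp_rot: [-179.9, 43.6, 163.0]
ft_force: [0.0, 0.9, -0.6]
finger_gap: 12.0
grip_force: 0.0
```

```bash
python3 go.py -80 -50 170 70
```

```text
now t11.30 feed [-51.8 -50.   24.9] slope 46.4 head -0.1 F [-0.3  0.9 -0.6] j [  8.  -6. 135. -60.  20. -13.] gap 12.0
turn [-0.09 23.63 -0.07] shift [-7.980e+01 -1.000e-01 -1.245e+02] world [555.  35. 170.]
step per feed-x mm in tool axes [-0.724  0.002  0.69 ] turned [-0.94   0.     0.342]
```

To row units: -124 mm is -0.2067, -105 mm is -0.175, 23 degrees is 0.1917.

handwheel([
  {"wy":0.0333,"tx":0.0233,"tz":-0.0417,"jaw":12},
  {"wy":0.0667,"tz":-0.075,"jaw":12},
  {"wy":0.1,"tx":-0.0333,"tz":-0.1083,"jaw":12},
  {"wy":0.1333,"tx":-0.0667,"tz":-0.1417,"jaw":12},
  {"wy":0.1667,"tx":-0.1,"tz":-0.175,"jaw":12},
  {"wy":0.1917,"tx":-0.1317,"tz":-0.2067,"jaw":12},
  {"wy":0.1917,"tx":-0.1317,"tz":-0.2067,"jaw":12},
  {"wy":0.1917,"tx":-0.1317,"tz":-0.2067,"jaw":12},
])

```text
time: 12.3
tool_pos: [554.8, 34.9, 168.1]
tcp_rot: [-179.9, 20.6, 163.0]
ft_force: [-1.1, 0.1, 0.4]
finger_gap: 12.0
grip_force: 0.0
```

```bash
python3 go.py
```

Run:
```python
from bench import optics; import cv2, numpy as np
f=lambda p,w,h:cv2.resize(p,(w,h),interpolation=cv2.INTER_CUBIC)
a=optics.snapshot("scene")["pixels"][190:330,180:350]
b=optics.snapshot("top")["pixels"][130:250,210:320]
cv2.imwrite("pics/z.png",np.hstack([f(a,480,395),f(b,320,395)]))
```

```text
now t12.30 feed [-80.1 -50.1 168.1] slope 69.4 head -0.3 F [-1.1 -0.2  0.4] j [  3. -15. 116.  -8.  60. -67.] gap 12.0
```

View pics/z.png

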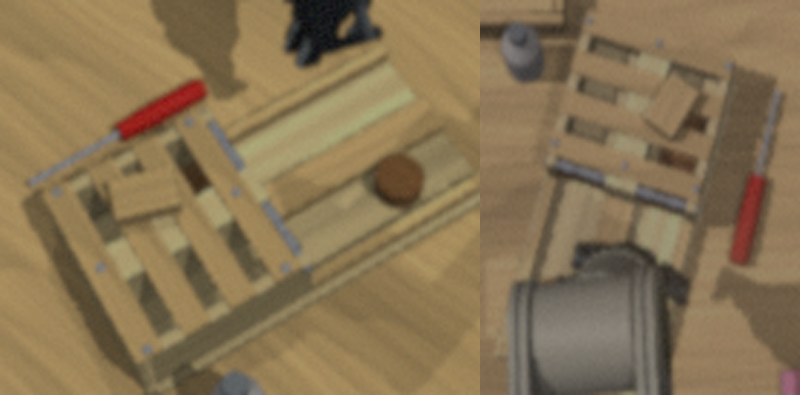

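The left lane, disc, offcut and screwdriver are untouched. The right lane is empty, and the brown piece shows through the first and second gaps ((680,158) and (700,120)). I'll use the last look on the doorway, from the wrist camera.

Run:
```python
from bench import optics; import cv2, sys
from h import *
s=optics.snapshot("wrist"); p=[646,59.5,np.radians(-16.9)]
print(proj(s,place(p,[[0,-81,31],[0,-19,31],[0,-50,31],[17,-50,28],[0,-50,78]])).round())
cv2.imwrite("pics/w.png",cv2.resize(s["pixels"],(800,600)))
```

```text
[[237. 222.]
 [307. 222.]
 [272. 222.]
 [272. 234.]
 [272. 261.]]
```

View pics/w.png

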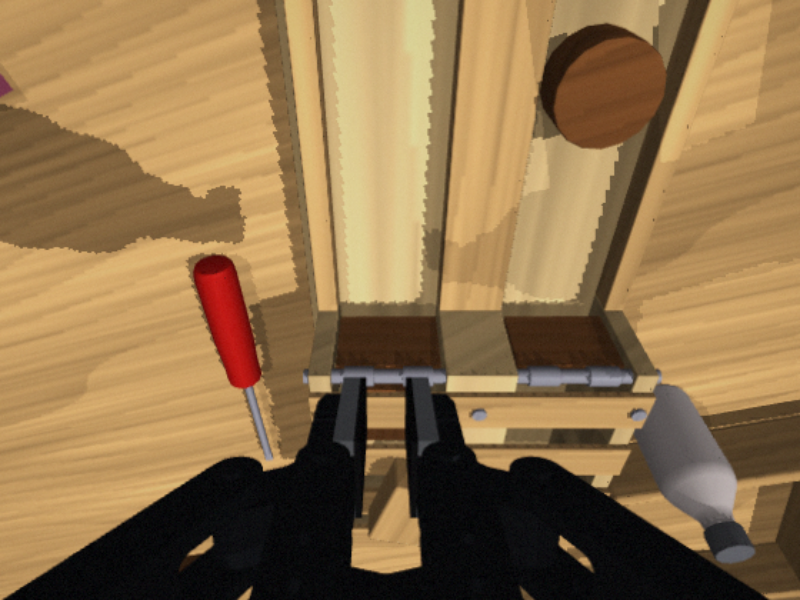

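The wrist picture shows both flaps hanging shut and alike, right at (388,343) and left at (563,343). The right lane in front is empty, with no tongue sticking out under the flap.

```bash
python3 -c "
from bench import workorder; print(workorder.hand_in())"
```

```text
the job is handed in; nothing more can be done
None
```

The half-lap piece was slid along the right lane and lies inside the box, its tail about 15 mm past the flap (estimated from the fingertip position), with the flap hanging shut behind it and everything else untouched; the job is handed in, at about 12 s of the 40 s allowed.

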